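Set the roll-cutting guide one hole longer and lay the long roll against its stop

TASK

Set the bread-cutting guide for longer pieces: press the spring button on the stop's sliding tube flush and slide the tube one hole further away from the knife slot, until the button springs out again in the next hole. Then take the long roll from the tray and lay it along the middle of the guide's white bed, straight, with its end touching the stop. Leave the other things where they are.

Things in the scene. Friction and masses are not known exactly. Their poses are not given: they have to be found in the camera images.
- guide: Fixed bench guide for cutting bread rolls: steel pan 186 x 392 mm with a white bed, and a tube rail along one long side. Origin: on the table under the middle of the bed. Its y axis runs along the bed, away from the knife slot, towards longer settings; x runs across the bed to the rail; z up.
- bed_mid (a point): Middle of the bed's top, 21 mm over the table; axes as the guide's. The bed is flat, 110 mm wide (x) and 380 mm long (y), without raised sides.
- knife_slot (a point): Point on the bed's middle line below the knife slot, 130 mm from bed_mid towards -y. The slot lies between white upright cheeks on both sides of the bed: 82 mm free between left and right cheeks, each 34 mm long along the bed, 76 mm high over the table.
- stop (a joint): Travel in m of the sliding steel tube along the guide's +y: 0 (to 1 mm) at the hole where it starts, 0.030 at the next hole away from the knife slot. While the button is out the tube is locked with 1.5 mm play either way. With the button flush, a push of about 15 N along the rail drives the tube's wall over its dome; at the next hole it springs out by itself and stops the tube.
- stop_face (a point): Point on the stop, a steel paddle 70 mm wide (x), 4 mm thick, 46 mm high over the bed's middle, lower edge 4 mm above the bed, top 71 mm over the table. It hangs on a 12 mm arm at the tube's knife-side end and moves with the tube. The point is on the face towards the knife slot, 52 mm over the table; axes as the guide's.
- tube_at_button (a point): Fixed point on the rail's centre line beside the button, 92 mm from the bed's middle line, 52 mm over the table. The sliding tube there is a square sleeve 30 x 30 mm, 140 mm long, over a fixed 24 mm inner tube; at the start it reaches 90 mm to -y and 50 mm to +y from here. Rail end plates at 261 mm (-y) and 121 mm (+y), 71 mm high. Free space above.
- button (a joint): Travel in m of the spring button along the guide's -x: 0 out (6.5 mm proud of the sleeve), 0.0065 flush, over 0.0085 under the sleeve's wall. The spring pushes 3 N when out, 6 N when flush. It sits in the fixed inner tube and does not move along the rail. A pinch of 25 to 50 N across the sleeve, centred on the button, presses it flush and holds the sleeve at once.
- button_tip (a point): Tip of the domed steel spring button, 10 mm across, which stands out on the sleeve's +x side (away from the bed), 21.5 mm from tube_at_button. It stands in one of four 13 mm holes, 30 mm apart along that side, at 90 mm from the sleeve's knife-side end; the next hole is the one at 60 mm.
- long_roll_mid (a point): Centre of the long roll, a firm crusty bread roll 180 mm long, 50 mm wide and 47 mm high, with scored top and flat underside; the point is 22.5 mm over the underside, 0.11 kg, blunt ends. Its x axis runs along the roll, z up. Either end may go to the stop. It lies loose on the tray.
- short_roll_mid (a point): Centre of a shorter roll beside the long one, 120 mm long, 50 mm wide, 47 mm high; either of the two may lie on the left. Not to be moved.
- tray: Fixed baking tray 330 mm (x) by 240 mm (y), floor 3 mm over the table, rim 15 mm high. Origin: centre of its underside. The two rolls lie along its x, 100 mm apart, with two round buns beyond them at +x.
- bun0: Round bun on the tray, 72 mm across and 45 mm high; origin under its middle. A bystander.
- bun1: Second such bun. A bystander.
- bowl: Steel bowl, 150 mm across and 65 mm high, to the right of the guide; origin under its middle. A bystander.
- knife: Bread knife, 320 mm long along its y, 18 mm high, between robot and guide; origin near its middle. A bystander.
- scraper: Dough scraper, steel blade 100 x 130 mm with a wooden grip on the side towards the guide, 24 mm high, beyond the guide; origin on the table under the grip's edge. A bystander.
- brush: Pastry brush, 170 mm long along its x, 20 mm high, between robot and tray; origin under its middle. A bystander.
- timer: Round kitchen timer, 68 mm across and 40 mm high, beyond the guide; a bystander.
There are look-alikes about, which are no part of the job. What is shaped like the part that bears long_roll_mid but red is not meant.

How it is judged:
By the outcome, as a careful person would: the job done as asked, in the order asked, and still so for the second after the job is handed in, with the robot touching nothing.
It also fails if it takes over 58 s, if anything falls off the work surface, if the arm or the gripper's body presses on something with over 40 N, if the wrist force passes 120 N, or if a joint passes its speed limit or range.

ROBOT

A 6-joint arm with a two-finger parallel gripper is mounted at the origin on the work surface. World frame = base frame: x ahead of the robot, y to its left, z up, the work surface at z = 0. Lengths are in mm, angles in rad, forces in N, time in s.
With the tool pointing down it reaches from about 400 to 925 mm from the base axis. Payload 12.5 kg.
Tool frame: the origin (TCP) lies between the finger pads; the fingertips stand 11 mm ahead of it and the grasp point (between the pads) lies 8 mm behind it (env.tip_extent is the distance from the TCP to the fingertips, in mm); x points along the fingers, z is the direction in which the jaws open and shut, and the axes are right-handed (so a half turn about x gives the same grasp; the last joint's range is limited). The gripper opens to 95 mm and grips with 3 to 60 N. Pads are 20 mm wide; open, the fingers measure 119 mm over their backs; the gripper's body (75 mm by 180 mm) begins 59 mm behind the grasp point.
Start: joints at [-1.42, 0.491, 1.559, -0, 1.092, -0.106], TCP at [158.764, -604.516, 225.661] pointing down, gripper open.
Joint ranges: [-3.1, 3.1], [-0.84, 2.19], [0.05, 2.79], [-1.13, 4.28], [0.06, 2.93], [-2.69, 2.69]. Speed limits (rad/s): [2.22, 2.22, 2.79, 3.14, 3.14, 3.14].

INTERFACE

Orientations are given as [roll, pitch, yaw] about the fixed x, y, z axes, in that order (R = Rz(yaw) Ry(pitch) Rx(roll)).
In Python, from cell import status, imaging, env gives the robot as it stands. The module is installed in compiled form; this text tells all that it offers.
- The arm moves only by the tool apply_moves, never from a script. Its argument "increments" is a list of rows, each a list of 5 numbers: the closure, from 0 (fully open) to 1 (shut), then the shift along the tool's x, y, z in mm, then the turn about the tool's x in degrees. A call has 1 to 10 rows; each row shifts and turns the commanded pose from where the row before left it, along the tool's axes as they then stand; what a row does not reach is not made up. A row lasts 1/10 s, in which the tool goes at most 50 mm and 8.59 degrees, less where a joint would pass 70% of its speed; a pose out of reach is approached as far as the arm can. A call with a gripper value outside its range is refused whole. The fingers move at their own pace and stop on an object; the grip force is fixed at half the most. Time passes only in rows, so rows that do not move let the fingers close. It gives the time, the measured TCP pose, the force and the opening at its end, in the units of the state.
- status.state(): the state, without advancing time (a new reading comes with each control period).
- imaging.read_camera(name): name is "side" or "top" or "wrist"; returns a dict with "pixels" (384x512x3 uint8, red, green, blue), "fovy" (degrees; the focal length in pixels is half the picture's height over the tangent of half this angle, whatever the lens; pixels are square), "cx", "cy" (the principal point, pixels), "R" (3x3) and "t" (3): a world point X has camera coordinates R X + t. Camera axes: x right, y down, z forward; pixel columns grow to the right and rows downward; lengths in mm; the calibration is good to about 2 mm. The wrist camera is an equidistant fisheye: a pixel r from the principal point sees the ray r / f radians off the axis. A picture is of the moment at which its call begins. There is no depth.
- env.job_done(): hands the job in, once; it reports no verdict.
The state is a dict: "t": time; "joints": joint angles; "qvel": joint speeds; "tau": joint torques, N m; "eef_pos": TCP position; "tcp_rot": TCP orientation; "ft_force": force on the tool from outside, world axes, zero at the start; "moment": the same for the moment, N m; "opening": opening from 0.0 (shut) to 1.0 (fully open).
Only numpy, scipy, OpenCV 4.12 (cv2) and the standard library are available. Lean on these libraries where they do the work, as an engineer would, in place of code of your own. Each camera call takes 0.05 s, during which the arm holds its last target. There are 200 camera calls.

## Working session

There is one attempt and no reset: what is moved stays moved. The work goes in short steps, Python scripts to look and compute and a tool call to move; the robot and the scene stay as the last step left them, time stands still between calls to the robot, and variables do not carry over. Pictures are saved under pics/ and viewed, about 8 in all and at most 12, crops included, and the job is handed in when it is done.

Besides the shell and the picture viewer there is one more tool, called as name(argument=value, ...), one argument or row to a line, values as JSON. apply_moves: Moves the arm, as the interface text tells. Its arguments: {"type":"object","properties":{"increments":{"type":"array"}},"required":["increments"]}

```bash
mkdir -p pics; cat > h.py <<'E'
import numpy as np, cv2
from cell import status, imaging, env
def cam(n,save=None):
    c=imaging.read_camera(n); c['f']=192/np.tan(np.radians(c['fovy'])/2)
    c['R']=np.array(c['R']);c['t']=np.array(c['t'])
    if save: cv2.imwrite('pics/'+save,c['pixels'][:,:,::-1])
    return c
def ray(c,u,v,fish=False):
    d=np.array([u-c['cx'],v-c['cy']],float)
    if fish:
        r=np.hypot(*d); a=r/c['f']; k=np.sin(a)/max(r,1e-9); w=np.array([d[0]*k,d[1]*k,np.cos(a)])
    else: w=np.array([d[0]/c['f'],d[1]/c['f'],1])
    w=c['R'].T@w; return -c['R'].T@c['t'], w/np.linalg.norm(w)
def onz(c,u,v,z,fish=False):
    o,d=ray(c,u,v,fish); return o+d*(z-o[2])/d[2]
def proj(c,X):
    p=c['R']@np.array(X,float)+c['t']; return np.array([c['cx'],c['cy']])+c['f']*p[:2]/p[2]
E
python3 - <<'E'
from h import *
a=cam('top');b=cam('side')
for n,c in(('top',a),('side',b)):
    print(n,c['fovy'],c['cx'],c['cy'],(-c['R'].T@c['t']).round(),c['R'].round(3).tolist())
    cv2.imwrite(f'pics/{n}0.png',cv2.resize(c['pixels'][:,:,::-1],(800,600),interpolation=cv2.INTER_CUBIC))
print(status.state())
E
```

```text
top 51.98168709487353 260.18163175610306 201.68961909183312 [ 351.  -52. 1251.] [[-0.004, -1.0, -0.018], [-0.993, 0.006, -0.122], [0.122, 0.018, -0.992]]
side 43.97661311648919 262.34503685646524 193.64637739472164 [  345. -1002.  1182.] [[0.984, -0.18, -0.01], [-0.141, -0.734, -0.664], [0.112, 0.655, -0.747]]
{'t': 0.1, 'joints': array([-1.41958381e+00,  4.91482198e-01,  1.55940362e+00, -6.81185517e-06,
        1.09165363e+00, -1.05588866e-01]), 'qvel': array([ 0.00011406, -0.00165427, -0.00074474, -0.00177033,  0.00010485,
        0.00020749]), 'tau': array([ 4.12113688e-03, -6.13621974e+01, -2.58606756e+01,  6.94515556e-02,
        4.70056501e-02, -3.79892845e-05]), 'eef_pos': array([ 158.73947859, -604.29875033,  225.12557637]), 'tcp_rot': array([3.04238503, 1.56984951, 1.72839323]), 'ft_force': array([-0.17325926, -0.4179778 , -0.31779592]), 'moment': array([ 0.00374655, -0.05689473, -0.00825215]), 'opening': 1.002525978347549}
```

View pics/top0.png

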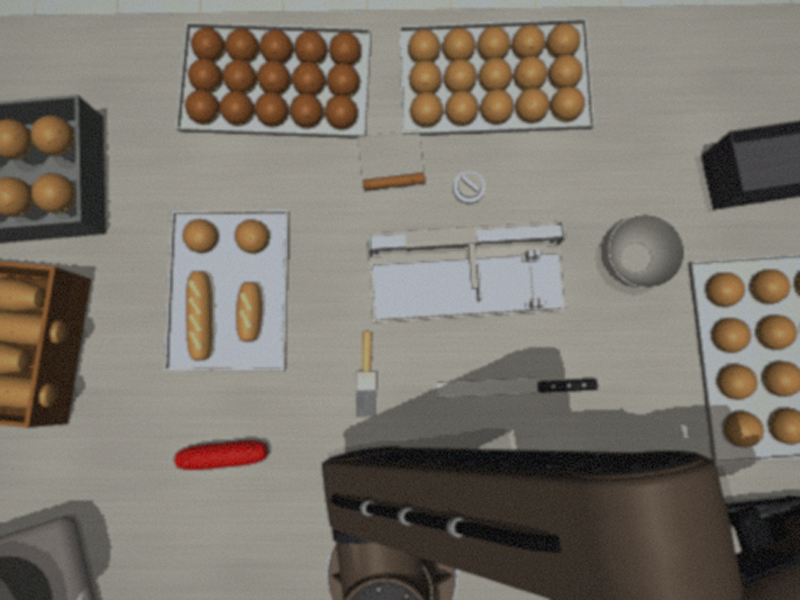

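View pics/side0.png

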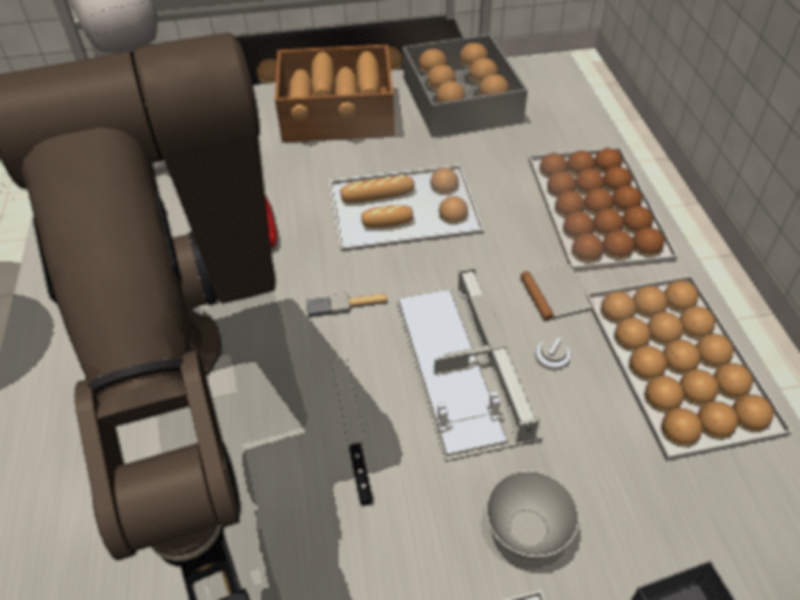

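Top view (800 px scale): the guide spans u 370–565, v 225–320. Its knife slot is at u≈533 (world −y), the rail is at v≈240 (+x side), and the stop arm is at u≈475. The tray is at u 168–290, v 212–370. The long roll is at (200,315) on the left and the short roll at (248,312). The side view agrees.

```bash
python3 - <<'E'
from h import *
c=cam('top'); im=c['pixels']; hsv=cv2.cvtColor(im,cv2.COLOR_RGB2HSV)
# rolls
m=((hsv[...,0]<22)&(hsv[...,1]>110)).astype(np.uint8)
for cn in cv2.findContours(m,0,2)[0]:
    if 150<cv2.contourArea(cn)<1500:
        r=cv2.minAreaRect(cn); p=cv2.boxPoints(r)
        if 90<r[0][0]<200 and 120<r[0][1]<240 :
            w=np.array([onz(c,*q,25)[:2] for q in p]); print('roll',np.round(r[0]),w.mean(0).round(1),[np.linalg.norm(w[i]-w[i+1]).round() for i in(0,1)],np.degrees(np.arctan2(*(w[1]-w[0])[::-1])).round(1),np.degrees(np.arctan2(*(w[2]-w[1])[::-1])).round(1))
# bed white: bluish bright
for (u,v) in [(250,180),(320,180),(350,180),(220,175),(150,150),(100,220)]: print((u,v),im[v,u],hsv[v,u])
m=((im[...,2]>im[...,0].astype(int)+3)&(im.min(2)>150)).astype(np.uint8); m[:,:225]=0;m[:160]=0;m[:,370:]=0;m[215:]=0
cn=max(cv2.findContours(m,0,2)[0],key=cv2.contourArea);r=cv2.minAreaRect(cn);p=cv2.boxPoints(r)
w=np.array([onz(c,*q,21)[:2] for q in p]);print('bed',p.round(1).tolist(),w.round(1).tolist(),w.mean(0),[np.linalg.norm(w[i]-w[i+1]).round() for i in(0,1)])
cv2.imwrite('pics/crop1.png',cv2.resize(im[135:215,225:375,::-1],None,fx=5,fy=5,interpolation=cv2.INTER_CUBIC))
E
```

```text
roll [159. 199.] [512.4 288.8] [np.float64(45.0), np.float64(115.0)] -90.4 -178.5
roll [127. 202.] [505.5 390.1] [np.float64(45.0), np.float64(175.0)] -90.4 -178.0
roll [160. 151.] [668. 289.] [np.float64(61.0), np.float64(66.0)] -43.8 -135.1
roll [128. 150.] [670.5 393.9] [np.float64(61.0), np.float64(66.0)] -43.5 -134.8
(250, 180) [172 176 185] [111  18 185]
(320, 180) [172 178 186] [107  19 186]
(350, 180) [169 174 182] [108  18 182]
(220, 175) [151 148 139] [ 23  20 151]
(150, 150) [132 113  97] [ 14  68 132]
(100, 220) [152 149 140] [ 23  20 152]
bed [[238.1999969482422, 169.60000610351562], [358.1000061035156, 162.1999969482422], [360.20001220703125, 195.89999389648438], [240.3000030517578, 203.3000030517578]] [[605.3, 39.2], [626.3, -341.6], [518.5, -344.5], [497.3, 32.3]] [ 561.84941775 -153.64565577] [np.float64(381.0), np.float64(108.0)]
```

View pics/crop1.png

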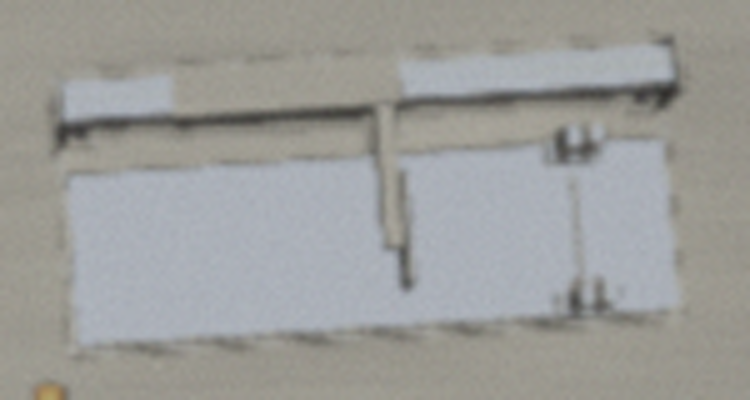

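The crop shows the sleeve at u 172–400 (crop px), with the stop arm at its right end at u≈388. The cheeks are at u≈575. I'll go above the estimated button position for a closer look.

```bash
cat >> h.py <<'E'
from scipy.spatial.transform import Rotation as Ro
def go(p,ang=None,s=None):
    s=s or status.state(); R=Ro.from_euler('xyz',s['tcp_rot']).as_matrix()
    d=R.T@(np.array(p,float)-s['eef_pos']); z=R[:,2]; a=np.degrees(np.arctan2(z[1],z[0]))
    th=None if ang is None else (a-ang+180)%360-180
    print('pos',s['eef_pos'].round(1),'jaw',a.round(2),'x',R[:,0].round(3),'j',s['joints'].round(2),'shift',d.round(2),'turn',th,'F',s['ft_force'].round(1),'op',round(s['opening'],3),'t',s['t'])
E
python3 - <<'E'
from h import *
c=cam('top')
print(onz(c,305,149.5,67),onz(c,259.4,152.5,67))
go([650,-79,225],3.2)
E
```

```text
[ 657.13767677 -169.69221549   67.        ] [648.89655147 -29.46992497  67.        ]
pos [ 158.7 -604.4  225.3] jaw -75.29 x [-0.     0.001 -1.   ] j [-1.42  0.49  1.56 -0.    1.09 -0.11] shift [ 5.7000e-01  6.0859e+02 -3.8341e+02] turn -78.48910991066795 F [0.4 0.2 0.1] op 1.001 t 0.2
```

apply_moves(
  increments=[
    [0,0,38,-24,0],
    [0,0,38,-24,0],
    [0,0,38,-24,0],
    [0,0,38,-24,0],
    [0,0,38,-24,0],
    [0,0,38,-24,0],
    [0,0,38,-24,0],
    [0,0,38,-24,0],
  ],
)

```text
t: 1.0
eef_pos: [405.0, -340.1, 225.7]
tcp_rot: [0.24, 1.571, -1.074]
ft_force: [0.3, -0.1, -0.3]
opening: 1.0
```

apply_moves(
  increments=[
    [0,0,38,-24,0],
    [0,0,38,-24,0],
    [0,0,38,-24,0],
    [0,0,38,-24,0],
    [0,0,38,-24,0],
    [0,0,38,-24,0],
    [0,0,38,-24,0],
    [0,0,38,-24,0],
  ],
)

```text
t: 1.8
eef_pos: [650.3, -77.1, 225.5]
tcp_rot: [-1.378, 1.571, -2.692]
ft_force: [0.1, -1.0, -1.0]
opening: 1.002
```

apply_moves(
  increments=[
    [0,0,0,0,-8],
    [0,0,0,0,-8],
    [0,0,0,0,-8],
    [0,0,0,0,-8],
    [0,0,0,0,-8],
    [0,0,0,0,-8],
    [0,0,0,0,-8],
    [0,0,0,0,-8],
    [0,0,0,0,-8],
    [0,0,0,0,-6],
  ],
)

```text
t: 2.8
eef_pos: [649.2, -78.7, 225.4]
tcp_rot: [-3.141, 1.57, -3.088]
ft_force: [1.0, -0.0, -0.0]
opening: 0.998
```

```bash
python3 - <<'E'
from h import *
c=cam('wrist')
print(c['fovy'],c['f'],c['cx'],c['cy'],-c['R'].T@c['t'],c['R'].round(3).tolist())
go([650,-79,225],3.2)
cv2.imwrite('pics/w1.png',cv2.resize(c['pixels'][:,:,::-1],(800,600),interpolation=cv2.INTER_CUBIC))
E
```

```text
65.70646984690485 297.3186396354542 257.3352801787782 194.73713973165567 [644.32713877  -3.02155807 386.28810486] [[0.999, 0.052, -0.001], [0.05, -0.962, 0.268], [0.013, -0.268, -0.963]]
pos [649.2 -78.7 225.4] jaw 3.33 x [-0. -0. -1.] j [-0.22  0.53  1.48 -0.    1.13 -0.28] shift [ 0.41 -0.37  0.78] turn 0.12524975348631529 F [-0.  -0.3  0. ] op 1.0 t 2.85
```

View pics/w1.png

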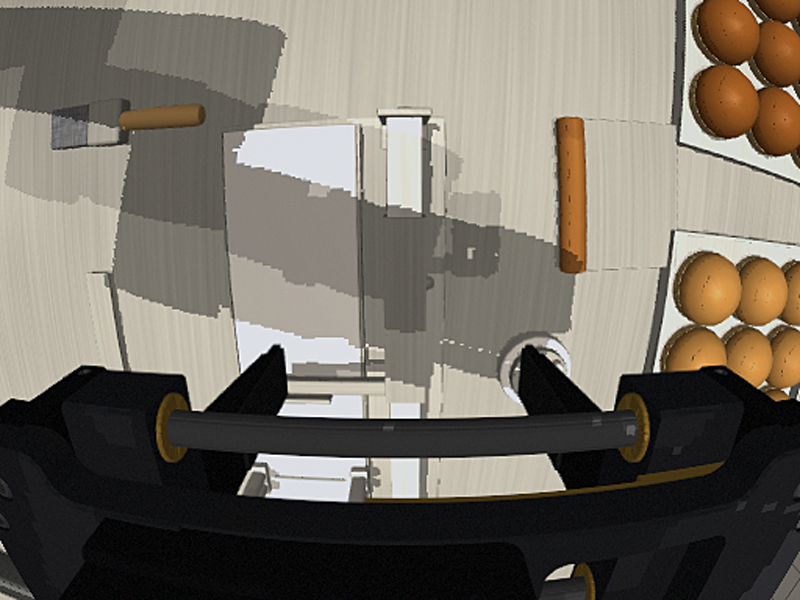

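The wrist view shows the button as a dark knob at (430,283). The sleeve runs from its +y end at v≈217 to v≈330, with the stop arm at v≈385. I'll crop it for precision.

```bash
python3 - <<'E'
from h import *
c=cam('wrist'); np.save('w.npy',c['pixels'])
cv2.imwrite('pics/w2.png',cv2.resize(c['pixels'][60:240,205:325,::-1],None,fx=4.4,fy=3.3,interpolation=cv2.INTER_CUBIC) if 0 else cv2.resize(c['pixels'][125:260,200:320,::-1],None,fx=4.4,fy=4.4,interpolation=cv2.INTER_CUBIC))
E
```

```text
(no output)
```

View pics/w2.png

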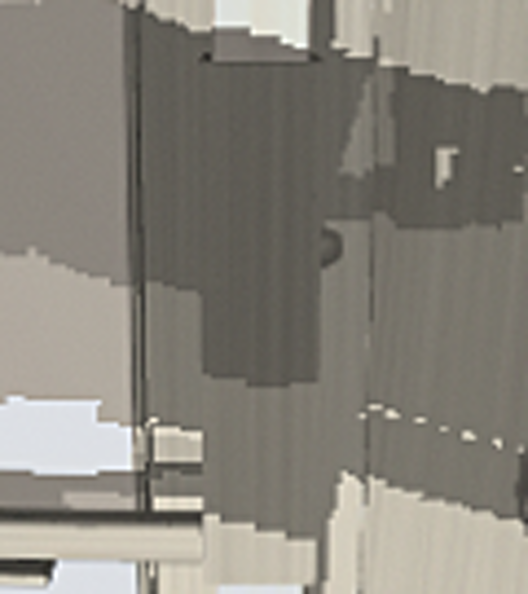

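The crop shows the sleeve top at u 203–320, its far end at v≈62 and its near end at v≈585. The button's tip is at (342,247).

```bash
python3 - <<'E'
from h import *
c=cam('wrist')
P=lambda x,y,z:onz(c,200+(x+.5)/4.4-.5,125+(y+.5)/4.4-.5,z,True)[:2].round(1)
print('far L,R',P(203,62,67),P(320,62,67),'near',P(203,585,67),P(320,585,67),'tip',P(342,247,52),'bed R edge',P(133,100,21),P(133,440,21))
Q=lambda x,y,z:onz(c,(x+.5)/1.5625-.5,(y+.5)/1.5625-.5,z,True)[:2].round(1)
print('bed corners',Q(225,132,21),Q(356,124,21),'left',Q(240,345,21))
print('paddle top-edge face',Q(290,382,71),Q(385,382,71))
E
```

```text
far L,R [633.1 -30.2] [661.6 -28.8] near [ 638.3 -171. ] [ 670.3 -169.5] tip [670.9 -78.2] bed R edge [612.2 -45.6] [ 614.7 -147.3]
bed corners [498.4  33.5] [606.2  38.6] left [ 508.7 -148.2]
paddle top-edge face [ 565.8 -156.1] [ 638.3 -151.3]
```

```bash
python3 - <<'E'
from h import *
go([649.6,-79.7,44],3.1)
E
```

```text
pos [649.2 -78.6 225.4] jaw 2.58 x [-0.  0. -1.] j [-0.22  0.53  1.48 -0.    1.13 -0.27] shift [181.44  -1.07   0.38] turn -0.5200894401050675 F [ 0.3 -0.1 -0.2] op 0.997 t 2.95
```

apply_moves(
  increments=[
    [0,30,-1,0.4,-0.3],
    [0,40,0,0,0],
    [0,40,0,0,0],
    [0,30,0,0,0],
    [0,20,0,0,0],
    [0,15,0,0,0],
    [0,6.4,0,0,0],
    [0,0,0,0,0],
  ],
)

```text
t: 3.75
eef_pos: [649.7, -79.7, 43.9]
tcp_rot: [3.01, 1.57, 3.062]
ft_force: [0.7, -0.6, -0.3]
opening: 0.995
```

```bash
python3 - <<'E'
from h import *
for i in range(3):
  go([649.6,-79.7,44],3.1); c=cam('wrist')
cv2.imwrite('pics/w3.png',cv2.resize(c['pixels'][:,:,::-1],(800,600),interpolation=cv2.INTER_CUBIC))
E
```

```text
pos [649.7 -79.7  43.9] jaw 2.96 x [-0.001  0.    -1.   ] j [-0.22  0.74  1.63 -0.    0.77 -0.27] shift [-0.13 -0.01 -0.07] turn -0.14454092313471278 F [ 0.7 -0.6 -0.3] op 0.995 t 3.75
pos [650.  -79.8  44.7] jaw 2.97 x [ 0.001 -0.    -1.   ] j [-0.22  0.74  1.63 -0.    0.77 -0.27] shift [ 0.69  0.08 -0.44] turn -0.13244631247778216 F [-0.2  1.   0.6] op 1.0 t 3.8
pos [650.3 -79.8  45.2] jaw 2.98 x [ 0.001 -0.    -1.   ] j [-0.22  0.74  1.63 -0.    0.77 -0.27] shift [ 1.16  0.11 -0.66] turn -0.12077509178308787 F [0.6 0.2 0.8] op 0.999 t 3.85
```

View pics/w3.png

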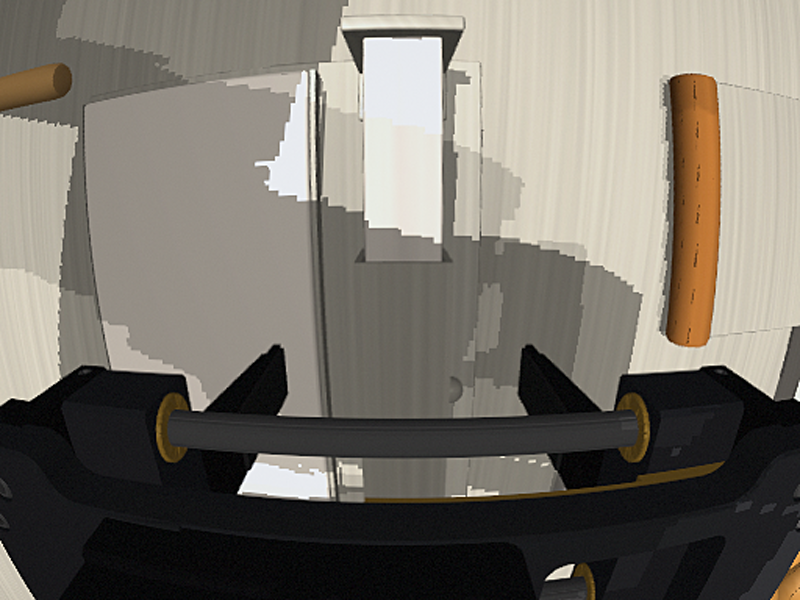

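The fingers straddle the sleeve, and the button is visible at (456,390). I'll recheck it from here.

```bash
python3 - <<'E'
from h import *
c=cam('wrist')
Q=lambda x,y,z:onz(c,(x+.5)/1.5625-.5,(y+.5)/1.5625-.5,z,True)[:2].round(1)
print('tip',Q(462,390,52),'far end',Q(362,262,67),Q(443,262,67))
go([649.6,-79.7,44],3.1)
E
```

```text
tip [671.1 -78.7] far end [634.2 -30. ] [658.9 -28.8]
pos [650.2 -79.8  45.4] jaw 3.0 x [ 0.002 -0.    -1.   ] j [-0.22  0.74  1.63 -0.    0.77 -0.27] shift [ 1.36  0.1  -0.64] turn -0.10453372299903663 F [-0.8  0.4 -0.4] op 1.0 t 3.95
```

apply_moves(
  increments=[
    [0.3,0,0,0,0],
    [0.5,0,0,0,0],
    [0.6,0,0,0,0],
    [0.7,0,0,0,0],
    [1,0,0,0,0],
    [1,0,0,0,0],
    [1,0,0,0,0],
    [1,0,0,0,0],
    [1,0,0,0,0],
  ],
)

```text
t: 4.85
eef_pos: [650.7, -79.7, 44.3]
tcp_rot: [-0.202, 1.568, -0.149]
ft_force: [6.9, 1.9, -5.3]
opening: 0.318
```

```bash
python3 - <<'E'
from h import *
go([649.6,-79.7,44],3.1)
E
```

```text
pos [650.7 -79.7  44.3] jaw 3.01 x [ 0.002 -0.    -1.   ] j [-0.22  0.74  1.63  0.    0.77 -0.28] shift [ 0.32  0.06 -1.08] turn -0.08650177989022723 F [ 6.9  1.9 -5.3] op 0.318 t 4.85
```

The opening is 30.2 mm, so the button is flush. Now I'll slide the tube.

apply_moves(
  increments=[
    [1,0,3,0,0],
    [1,0,3,0,0],
    [1,0,3,0,0],
    [1,0,3,0,0],
    [1,0,3,0,0],
    [1,0,3,0,0],
    [1,0,3,0,0],
  ],
)

```text
t: 5.55
eef_pos: [649.6, -59.6, 44.3]
tcp_rot: [-0.617, 1.568, -0.564]
ft_force: [5.8, -4.9, -3.8]
opening: 0.311
```

```bash
python3 - <<'E'
from h import *
go([649.6-1.6,-49.7,44],3.1)
E
```

```text
pos [649.6 -59.6  44.3] jaw 3.02 x [ 0.002 -0.001 -1.   ] j [-0.19  0.74  1.64 -0.    0.76 -0.24] shift [ 0.32 10.01 -1.07] turn -0.07542844253799785 F [ 5.8 -4.9 -3.8] op 0.311 t 5.55
```

apply_moves(
  increments=[
    [1,0,3,0,0],
    [1,0,3,0,0],
    [1,0,2,0,0],
    [1,0,1,0,0],
    [1,0,1,0,0],
    [1,0,0.5,0,0],
    [1,0,0,0,0],
  ],
)

```text
t: 6.25
eef_pos: [648.9, -48.5, 44.3]
tcp_rot: [-0.389, 1.569, -0.336]
ft_force: [5.7, -1.0, -2.2]
opening: 0.312
```

```bash
python3 - <<'E'
from h import *
go([649.6-1.6,-49.7,44],3.1)
E
```

```text
pos [648.9 -48.5  44.3] jaw 3.04 x [ 0.002 -0.001 -1.   ] j [-0.18  0.74  1.64 -0.    0.76 -0.23] shift [ 0.32 -1.18 -0.96] turn -0.06335748593878066 F [ 5.7 -1.  -2.2] op 0.312 t 6.25
```

apply_moves(
  increments=[
    [1,0,1,0,0],
    [1,0,1,0,0],
    [1,0,0,0,0],
  ],
)

```text
t: 6.55
eef_pos: [648.8, -47.0, 44.3]
tcp_rot: [-0.621, 1.568, -0.568]
ft_force: [4.6, -5.2, -2.7]
opening: 0.313
```

apply_moves(
  increments=[
    [1,0,1,0,0],
    [1,0,0,0,0],
  ],
)

```text
t: 6.75
eef_pos: [648.8, -46.7, 44.3]
tcp_rot: [-0.811, 1.568, -0.758]
ft_force: [5.0, -9.6, -3.2]
opening: 0.312
```

It stops at +33 mm with the force rising, which fits a lock plus play. I'll ease back, release and look.

apply_moves(
  increments=[
    [1,0,-2.5,0,0],
    [0.5,0,0,0,0],
    [0,0,0,0,0],
    [0,0,0,0,0],
    [0,0,0,0,0],
    [0,-40,0,0,0],
    [0,-45,-20,0,0],
    [0,-45,-20,0,0],
    [0,-45,0,0,0],
    [0,0,0,0,0],
  ],
)

```text
t: 7.75
eef_pos: [652.0, -88.5, 225.8]
tcp_rot: [-0.291, 1.561, -0.239]
ft_force: [0.1, 0.5, 0.0]
opening: 0.982
```

```bash
python3 - <<'E'
from h import *
go([649,-79,225],3.1)
c=cam('wrist'); go([649,-79,225],3.1)
cv2.imwrite('pics/w4.png',cv2.resize(c['pixels'][90:265,130:330,::-1],None,fx=3.4,fy=3.4,interpolation=cv2.INTER_CUBIC))
E
```

```text
pos [652.  -88.5 225.8] jaw 2.97 x [ 0.01  -0.002 -1.   ] j [-0.24  0.53  1.48 -0.    1.12 -0.29] shift [ 0.72  9.68 -2.5 ] turn -0.1295260331783652 F [0.1 0.5 0. ] op 0.982 t 7.75
pos [650.9 -88.  222.3] jaw 2.99 x [ 0.005 -0.001 -1.   ] j [-0.23  0.54  1.48 -0.    1.12 -0.29] shift [-2.69  9.09 -1.45] turn -0.10727702467545441 F [-0.2  0.1 -0.8] op 0.985 t 7.8
```

View pics/w4.png

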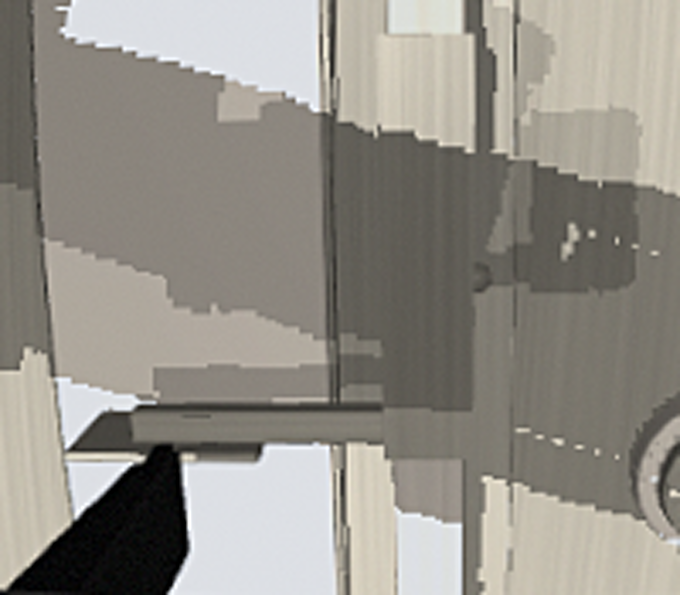

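The button stands proud again at (485,278). The sleeve's far end has moved to v≈33. The paddle's top edge is the light line at v≈450–460, u 70–262. Measuring.

```bash
python3 - <<'E'
from h import *
c=cam('wrist')
P=lambda x,y,z:onz(c,130+(x+.5)/3.4-.5,90+(y+.5)/3.4-.5,z,True)[:2]
print('far',P(387,33,67),P(472,35,67),'tip',P(491,277,52))
print('bed edges',P(40,200,21),P(324,200,21),P(55,360,21),P(332,380,21))
print('paddle top knife edge',P(70,461,71),P(262,461,71),'top back',P(100,451,71))
# light line profile at u=100 ,u=220
g=c['pixels'].astype(int).sum(2)//3
for x in(110,140,200,240):
    col=int(130+x/3.4); print(col,list(zip(range(214,232),g[214:232,col])))
go([649,-79,225],3.1)
E
```

```text
far [631.26274572   2.27967085] [657.43365199   2.96942437] tip [668.86954255 -75.99224351]
bed edges [500.21921908 -59.26964047] [609.24712414 -56.58548379] [ 504.23410369 -121.8826    ] [ 614.04743764 -124.16863962]
paddle top knife edge [ 526.90095609 -142.97878334] [ 595.32104774 -138.27094092] top back [ 538.34354255 -138.43595093]
162 [(214, np.int64(63)), (215, np.int64(69)), (216, np.int64(68)), (217, np.int64(68)), (218, np.int64(67)), (219, np.int64(66)), (220, np.int64(67)), (221, np.int64(69)), (222, np.int64(68)), (223, np.int64(58)), (224, np.int64(101)), (225, np.int64(221)), (226, np.int64(192)), (227, np.int64(178)), (228, np.int64(231)), (229, np.int64(229)), (230, np.int64(236)), (231, np.int64(217))]
171 [(214, np.int64(118)), (215, np.int64(116)), (216, np.int64(117)), (217, np.int64(119)), (218, np.int64(120)), (219, np.int64(120)), (220, np.int64(119)), (221, np.int64(85)), (222, np.int64(61)), (223, np.int64(67)), (224, np.int64(106)), (225, np.int64(101)), (226, np.int64(33)), (227, np.int64(0)), (228, np.int64(2)), (229, np.int64(7)), (230, np.int64(4)), (23
[... 297 characters left out ...]
(175)), (227, np.int64(193)), (228, np.int64(220)), (229, np.int64(225)), (230, np.int64(225)), (231, np.int64(224))]
200 [(214, np.int64(124)), (215, np.int64(120)), (216, np.int64(118)), (217, np.int64(123)), (218, np.int64(123)), (219, np.int64(119)), (220, np.int64(119)), (221, np.int64(107)), (222, np.int64(39)), (223, np.int64(57)), (224, np.int64(71)), (225, np.int64(112)), (226, np.int64(114)), (227, np.int64(141)), (228, np.int64(221)), (229, np.int64(229)), (230, np.int64(224)), (231, np.int64(225))]
pos [650.1 -87.6 220. ] jaw 3.01 x [ 0.002 -0.    -1.   ] j [-0.23  0.54  1.48 -0.    1.11 -0.29] shift [-5.01  8.67 -0.64] turn -0.08726036414807936 F [ 0.7  0.3 -0.3] op 0.998 t 7.85
```

Over about 30 mm of travel, both the sleeve and the button's reappearance agree. Next I'll go over the tray to measure the roll.

```bash
python3 - <<'E'
from h import *
go([580,390,260],90)
E
```

```text
pos [650.1 -87.6 220. ] jaw 3.01 x [ 0.002 -0.    -1.   ] j [-0.23  0.54  1.48 -0.    1.11 -0.29] shift [-40.33 480.63 -44.84] turn -86.98726036414809 F [ 0.7  0.3 -0.3] op 0.998 t 7.85
```

apply_moves(
  increments=[
    [0,-10,40,-4,0],
    [0,-10,40,-4,0],
    [0,-10,40,-4,0],
    [0,-10,40,-4,0],
    [0,0,40,-4,0],
    [0,0,40,-4,0],
  ],
)

```text
t: 8.45
eef_pos: [612.6, 152.5, 257.6]
tcp_rot: [-3.015, 1.568, -2.962]
ft_force: [1.0, -0.2, 0.6]
opening: 1.001
```

apply_moves(
  increments=[
    [0,0,40,-4,0],
    [0,0,40,-4,0],
    [0,0,40,-4,0],
    [0,0,40,-4,0],
    [0,0,40,-4,0],
    [0,0,40,-4,0],
  ],
)

```text
t: 9.05
eef_pos: [575.9, 390.8, 256.9]
tcp_rot: [-2.658, 1.567, -2.605]
ft_force: [0.2, 0.2, 0.2]
opening: 1.001
```

apply_moves(
  increments=[
    [0,0,0,0,-8.5],
    [0,0,0,0,-8.5],
    [0,0,0,0,-8.5],
    [0,0,0,0,-8.5],
    [0,0,0,0,-8.5],
    [0,0,0,0,-8.5],
    [0,0,0,0,-8.5],
    [0,0,0,0,-8.5],
    [0,0,0,0,-8.5],
    [0,0,0,0,-8.5],
  ],
)

```text
t: 10.05
eef_pos: [576.3, 389.2, 256.8]
tcp_rot: [2.131, 1.567, -2.609]
ft_force: [0.5, 0.2, -0.3]
opening: 1.0
```

apply_moves(
  increments=[
    [0.2,0,0,0,-2],
    [0.2,0,0,0,0],
    [0.2,0,0,0,0],
  ],
)

```text
t: 10.35
eef_pos: [576.6, 389.2, 257.7]
tcp_rot: [2.107, 1.569, -2.606]
ft_force: [0.2, 0.0, -0.1]
opening: 0.821
```

```bash
python3 - <<'E'
from h import *
c=cam('wrist'); im=c['pixels']; hsv=cv2.cvtColor(im,cv2.COLOR_RGB2HSV)
go([580,390,260],90)
m=((hsv[...,0]<24)&(hsv[...,1]>90)&(im[...,0]>90)).astype(np.uint8); m=cv2.morphologyEx(m,cv2.MORPH_CLOSE,np.ones((5,5)))
for cn in cv2.findContours(m,0,2)[0]:
    if cv2.contourArea(cn)<1500: continue
    w=np.array([onz(c,*q,25,True)[:2] for q in cn[:,0]],np.float32)
    print(cn[:,0].min(0),cn[:,0].max(0),[np.round(v,1) for v in cv2.minAreaRect(w)])
cv2.imwrite('pics/w5.png',cv2.resize(im[:,:,::-1],(800,600),interpolation=cv2.INTER_CUBIC))
E
```

```text
pos [576.7 389.2 258.1] jaw 89.95 x [-0.001 -0.001 -1.   ] j [ 0.5   0.57  1.32 -0.    1.25 -1.07] shift [-1.91 -3.29  0.81] turn -0.05104945222046808 F [ 0.1 -0.8 -0.3] op 0.813 t 10.4
[238 215] [285 258] [array([672.6, 395.1]), array([66.1, 67.9]), np.float64(64.2)]
[164  80] [196 170] [array([511.8, 284.6]), array([ 45.3, 123.1]), np.float64(88.6)]
[237  49] [277 186] [array([504.1, 388.7]), array([185.1,  49.5]), np.float64(2.7)]
[457   0] [511 207] [array([453.1, 805.2]), array([151.2, 346.9]), np.float64(84.2)]
```

View pics/w5.png

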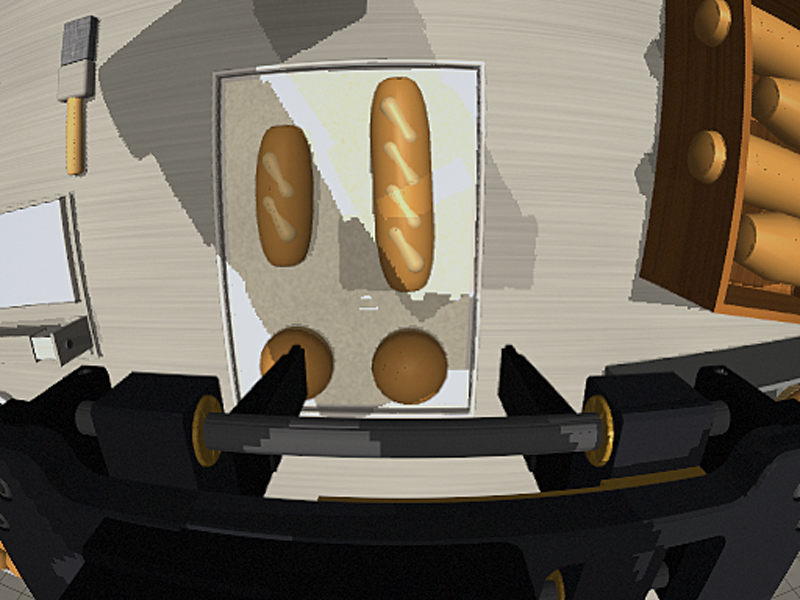

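The wrist view shows the long roll at u 372–434, v 77–292, giving a centre of (504,389) and an axis at about 2.4°. Nothing stands beside the finger positions.

```bash
python3 - <<'E'
from h import *
for i in range(3): imaging.read_camera('wrist'); go([504,389,20],92.4)
E
```

```text
pos [576.8 389.2 258.4] jaw 89.96 x [-0.001 -0.001 -1.   ] j [ 0.5   0.57  1.32 -0.    1.25 -1.07] shift [ 2.3845e+02  7.2540e+01 -8.0000e-02] turn -2.437892933840317 F [ 0.2 -0.5  0.7] op 0.81 t 10.45
pos [576.8 389.2 258.6] jaw 89.97 x [-0.001 -0.001 -1.   ] j [ 0.5   0.57  1.32 -0.    1.25 -1.07] shift [ 2.3868e+02  7.2680e+01 -1.1000e-01] turn -2.4251630963427715 F [-0.  -0.6 -0.1] op 0.805 t 10.5
pos [576.9 389.2 258.8] jaw 89.98 x [-0. -0. -1.] j [ 0.5   0.57  1.32 -0.    1.25 -1.07] shift [ 2.3887e+02  7.2800e+01 -1.1000e-01] turn -2.4191864975938984 F [ 0.  -0.5  0.1] op 0.802 t 10.55
```

apply_moves(
  increments=[
    [0.2,0,36,0,0],
    [0.2,0,37,0,-2.4],
    [0.2,30,0,0,0],
    [0.2,40,0,0,0],
    [0.2,40,0,0,0],
    [0.2,40,0,0,0],
    [0.2,0,0,0,0],
    [0.2,0,0,0,0],
  ],
)

```text
t: 11.35
eef_pos: [504.2, 389.3, 109.8]
tcp_rot: [2.309, 1.57, -2.361]
ft_force: [0.2, -0.3, 1.6]
opening: 0.795
```

```bash
python3 - <<'E'
from h import *
go([504,389,20],92.4)
E
```

```text
pos [504.2 389.3 109.8] jaw 92.4 x [-0. -0. -1.] j [ 0.55  0.63  1.64 -0.    0.87 -1.06] shift [89.79  0.23 -0.26] turn 0.0006177899182944202 F [ 0.2 -0.3  1.6] op 0.795 t 11.35
```

apply_moves(
  increments=[
    [0.2,25,0,0,0],
    [0.2,25,0,0,0],
    [0.2,20,0,0,0],
    [0.2,12,0,0,0],
    [0.2,7.5,0,0,0],
    [0.2,0,0,0,0],
    [0.4,0,0,0,0],
    [0.5,0,0,0,0],
    [0.7,0,0,0,0],
    [1,0,0,0,0],
  ],
)

```text
t: 12.35
eef_pos: [504.1, 389.2, 20.1]
tcp_rot: [-1.277, 1.57, 0.336]
ft_force: [-0.7, 0.2, 6.6]
opening: 0.523
```

apply_moves(
  increments=[
    [1,0,0,0,0],
    [1,0,0,0,0],
    [1,-5,0,0,0],
    [1,-20,0,0,0],
    [1,-30,0,0,0],
    [1,-40,0,0,0],
    [1,-40,0,0,0],
    [1,0,0,0,0],
  ],
)

```text
t: 13.15
eef_pos: [505.6, 390.2, 160.1]
tcp_rot: [-1.068, 1.563, 0.545]
ft_force: [0.2, 0.6, -1.1]
opening: 0.523
```

```bash
python3 - <<'E'
from h import *
go([565.3,-240,155],3.1)
E
```

```text
pos [505.6 390.2 160.1] jaw 92.42 x [ 0.007  0.004 -1.   ] j [ 0.55  0.57  1.6  -0.    0.96 -1.06] shift [   2.85  -33.02 -632.2 ] turn 89.31988302195225 F [ 0.2  0.6 -1.1] op 0.523 t 13.15
```

The roll is held (opening 49.7 mm). Carrying it over.

apply_moves(
  increments=[
    [1,0,-2,-20,0],
    [1,0,-2,-40,0],
    [1,0,-2,-40,0],
    [1,0,-2,-40,0],
    [1,0,-2,-40,0],
    [1,0,-2,-40,0],
    [1,0,-2,-40,0],
    [1,0,-2,-40,0],
    [1,0,-2,-40,0],
  ],
)

```text
t: 14.05
eef_pos: [535.2, 47.8, 153.4]
tcp_rot: [1.579, 1.568, -3.092]
ft_force: [0.1, 0.5, -1.2]
opening: 0.522
```

apply_moves(
  increments=[
    [1,0,-2,-40,0],
    [1,0,-2,-40,0],
    [1,0,-2,-40,0],
    [1,0,-2,-40,0],
    [1,0,-2,-40,0],
    [1,0,-2,-40,0],
    [1,0,-2,-32,0],
    [1,0,-1,-20,0],
  ],
)

```text
t: 14.85
eef_pos: [562.4, -243.5, 153.3]
tcp_rot: [1.138, 1.569, 2.749]
ft_force: [0.2, -0.0, -1.2]
opening: 0.525
```

apply_moves(
  increments=[
    [1,0,0,0,8.2],
    [1,0,0,0,8.2],
    [1,0,0,0,8.2],
    [1,0,0,0,8.2],
    [1,0,0,0,8.2],
    [1,0,0,0,8.2],
    [1,0,0,0,8.2],
    [1,0,0,0,8.2],
    [1,0,0,0,8.2],
    [1,0,0,0,8.2],
  ],
)

```text
t: 15.85
eef_pos: [562.8, -240.5, 153.7]
tcp_rot: [2.475, 1.569, 2.651]
ft_force: [-0.6, -0.5, -1.1]
opening: 0.522
```

apply_moves(
  increments=[
    [1,0,0,0,7.3],
    [1,0,0,0,0],
    [1,0,0,0,0],
    [1,0,0,0,0],
  ],
)

```text
t: 16.25
eef_pos: [563.3, -240.8, 154.4]
tcp_rot: [2.664, 1.57, 2.721]
ft_force: [0.0, 0.8, -0.4]
opening: 0.522
```

```bash
python3 - <<'E'
from h import *
c=cam('wrist'); im=c['pixels'];hsv=cv2.cvtColor(im,cv2.COLOR_RGB2HSV)
go([565.3,-240,155],3.1)
cv2.imwrite('pics/w6.png',cv2.resize(im[:,:,::-1],(800,600),interpolation=cv2.INTER_CUBIC))
E
```

```text
pos [ 563.4 -240.8  154.5] jaw 3.25 x [-0.  0. -1.] j [-0.51  0.55  1.67 -0.    0.93 -0.57] shift [-0.5   0.71  1.92] turn 0.1494449472764643 F [-0.8  0.5 -0.3] op 0.518 t 16.3
```

View pics/w6.png

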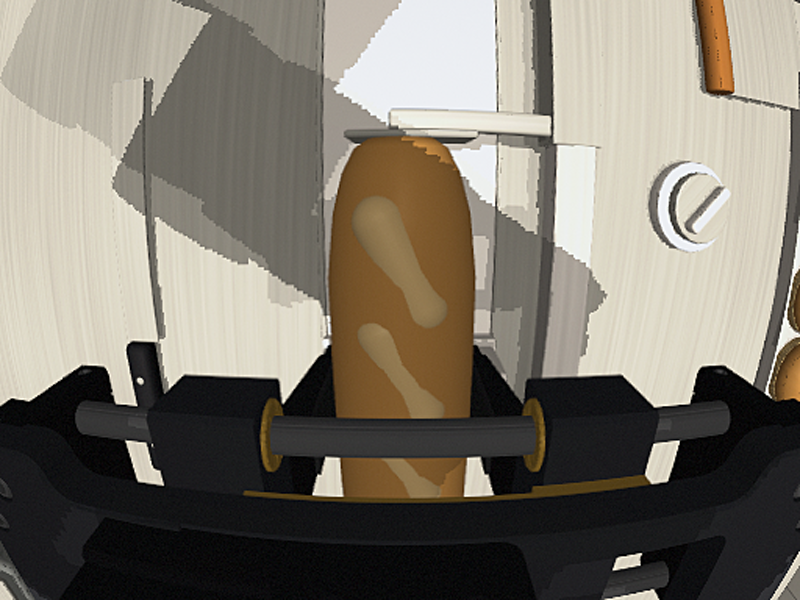

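The wrist view shows the roll pointing straight at the paddle (u 345–478, v≈135). The roll's end is at v≈138, and the bed edges are at u≈323 and 496. Measuring.

```bash
python3 - <<'E'
from h import *
c=cam('wrist')
Q=lambda x,y,z:onz(c,(x+.5)/1.5625-.5,(y+.5)/1.5625-.5,z,True)[:2].round(1)
print('cam',(-c['R'].T@c['t']).round(1))
print('bed',Q(323,90,21),Q(496,40,21),Q(496,100,21))
print('bed lower L',Q(325,300,21),'R',Q(494,310,21))
print('paddle top L',Q(345,131,71),Q(345,138,71),'R',Q(478,131,71),Q(478,138,71))
print('roll end',Q(405,137,160),'sides',Q(330,260,160),Q(474,260,160), Q(334,390,160),Q(471,390,160))
go([565.3,-240,155],3.1)
E
```

```text
cam [ 558.2 -165.2  315.4]
bed [ 504.8 -110. ] [612.2 -69.3] [ 613.9 -110.1]
bed lower L [ 511.1 -246.8] R [ 623.8 -247.4]
paddle top L [ 526.8 -141.4] [ 527.  -145.1] R [ 595.8 -137.2] [ 596. -141.]
roll end [ 558.1 -151.3] sides [ 534.8 -194. ] [ 584.  -191.3] [ 536.8 -242.9] [ 587.8 -240. ]
pos [ 563.5 -240.8  154.6] jaw 3.22 x [-0.  0. -1.] j [-0.51  0.55  1.67 -0.    0.93 -0.57] shift [-0.41  0.73  1.86] turn 0.11857931171309133 F [ 0.4  0.  -1.2] op 0.523 t 16.35
```

apply_moves(
  increments=[
    [1,0,0,2.4,0.1],
    [1,30,0,0,0],
    [1,30,0,0,0],
    [1,25,0,0,0],
    [1,15,0,0,0],
    [1,8,0,0,0],
    [1,5,0,0,0],
    [1,0,0,0,0],
    [1,0,0,0,0],
  ],
)

```text
t: 17.25
eef_pos: [566.4, -241.0, 42.6]
tcp_rot: [-0.62, 1.569, -0.567]
ft_force: [0.6, -0.7, -1.1]
opening: 0.524
```

```bash
python3 - <<'E'
from h import *
go([566,-232.5,39],3.1)
E
```

```text
pos [ 566.4 -241.    42.6] jaw 3.02 x [ 0.001 -0.001 -1.   ] j [-0.51  0.7   1.74 -0.    0.7  -0.56] shift [3.58 8.51 0.05] turn -0.08119165237334869 F [ 0.6 -0.7 -1.1] op 0.524 t 17.25
```

Lowering to about 1.5 mm above the bed, then feeling for the stop.

apply_moves(
  increments=[
    [1,2.5,0,0,0],
    [1,0,2,0,0],
    [1,0,2,0,0],
    [1,0,1,0,0],
    [1,0,1,0,0],
    [1,0,0,0,0],
  ],
)

```text
t: 17.85
eef_pos: [565.7, -234.7, 39.3]
tcp_rot: [-1.121, 1.571, -1.068]
ft_force: [0.0, -0.1, -1.7]
opening: 0.526
```

apply_moves(
  increments=[
    [1,0,1,0,0],
    [1,0,0,0,0],
  ],
)

```text
t: 18.05
eef_pos: [565.6, -233.7, 39.2]
tcp_rot: [-2.055, 1.571, -2.002]
ft_force: [0.2, -1.4, -1.4]
opening: 0.522
```

apply_moves(
  increments=[
    [1,0,1,0,0],
    [1,0,0,0,0],
  ],
)

```text
t: 18.25
eef_pos: [565.5, -232.7, 39.2]
tcp_rot: [-2.387, 1.571, -2.335]
ft_force: [-0.3, -0.3, -1.1]
opening: 0.52
```

apply_moves(
  increments=[
    [1,0,1,0,0],
    [1,0,0,0,0],
  ],
)

```text
t: 18.45
eef_pos: [565.5, -231.7, 39.2]
tcp_rot: [-2.398, 1.571, -2.345]
ft_force: [-0.6, -0.1, -1.0]
opening: 0.523
```

apply_moves(
  increments=[
    [1,0,1,0,0],
    [1,0,0,0,0],
  ],
)

```text
t: 18.65
eef_pos: [565.5, -230.9, 39.3]
tcp_rot: [-1.092, 1.57, -1.039]
ft_force: [-0.1, -1.5, -1.2]
opening: 0.523
```

apply_moves(
  increments=[
    [1,0,0.7,0,0],
    [1,0,0,0,0],
  ],
)

```text
t: 18.85
eef_pos: [565.5, -230.5, 39.3]
tcp_rot: [-1.15, 1.57, -1.097]
ft_force: [-0.1, -4.6, -1.3]
opening: 0.525
```

apply_moves(
  increments=[
    [1,0,1,0,0],
    [1,0,0,0,0],
  ],
)

```text
t: 19.05
eef_pos: [565.5, -230.1, 39.4]
tcp_rot: [-1.137, 1.569, -1.084]
ft_force: [-0.5, -7.8, -1.6]
opening: 0.523
```

Contact with the stop. Lowering onto the bed.

apply_moves(
  increments=[
    [1,0.7,-0.4,0,0],
    [1,0.7,0,0,0],
    [1,0,0,0,0],
  ],
)

```text
t: 19.35
eef_pos: [565.7, -230.2, 38.2]
tcp_rot: [-0.809, 1.569, -0.757]
ft_force: [-0.9, -4.7, 1.4]
opening: 0.521
```

apply_moves(
  increments=[
    [1,0.7,0,0,0],
    [1,0,0,0,0],
  ],
)

```text
t: 19.55
eef_pos: [565.7, -230.1, 38.1]
tcp_rot: [-0.781, 1.569, -0.729]
ft_force: [-2.2, -5.2, 7.8]
opening: 0.52
```

apply_moves(
  increments=[
    [0.44,-0.5,0,0,0],
    [0.4,0,0,0,0],
    [0.3,0,0,0,0],
    [0.2,0,0,0,0],
    [0.2,0,0,0,0],
    [0.2,-20,0,0,0],
    [0.2,-40,0,0,0],
    [0.2,-45,0,0,0],
    [0.2,-45,0,0,0],
    [0.2,0,0,0,0],
  ],
)

```text
t: 20.55
eef_pos: [567.3, -230.4, 193.6]
tcp_rot: [-0.547, 1.561, -0.494]
ft_force: [0.2, -0.1, 0.1]
opening: 0.796
```

apply_moves(
  increments=[
    [0.2,-10,-30,0,0],
    [0.2,0,-30,0,0],
    [0.2,0,0,0,0],
    [0.2,0,0,0,0],
    [0.2,0,0,0,0],
  ],
)

```text
t: 21.05
eef_pos: [568.3, -288.5, 197.0]
tcp_rot: [2.438, 1.57, 2.491]
ft_force: [-0.1, -0.7, 0.3]
opening: 0.801
```

```bash
python3 - <<'E'
from h import *
c=cam('wrist'); im=c['pixels']; hsv=cv2.cvtColor(im,cv2.COLOR_RGB2HSV)
m=((hsv[...,0]<24)&(hsv[...,1]>90)&(im[...,0]>60)).astype(np.uint8); m=cv2.morphologyEx(m,cv2.MORPH_CLOSE,np.ones((5,5)))
for cn in cv2.findContours(m,0,2)[0]:
    if cv2.contourArea(cn)<800: continue
    w=np.array([onz(c,*q,44,True)[:2] for q in cn[:,0]],np.float32)
    print(cn[:,0].min(0),cn[:,0].max(0),[np.round(v,1) for v in cv2.minAreaRect(w)])
cv2.imwrite('pics/w7.png',cv2.resize(im[:,:,::-1],(800,600),interpolation=cv2.INTER_CUBIC))
go([565,-232,225],3.1)
E
```

```text
[234  46] [281 216] [array([ 564.5, -232.3]), array([ 49.7, 185.3]), np.float64(3.2)]
[473  36] [511 256] [array([ 899.3, -228.2]), array([ 97.4, 338.2]), np.float64(13.1)]
pos [ 568.4 -288.5  197.2] jaw 3.05 x [-0.001  0.001 -1.   ] j [-0.57  0.54  1.56  0.    1.05 -0.63] shift [-27.75  56.57  -0.45] turn -0.04719579579725064 F [0.6 0.3 0.8] op 0.801 t 21.1
```

View pics/w7.png

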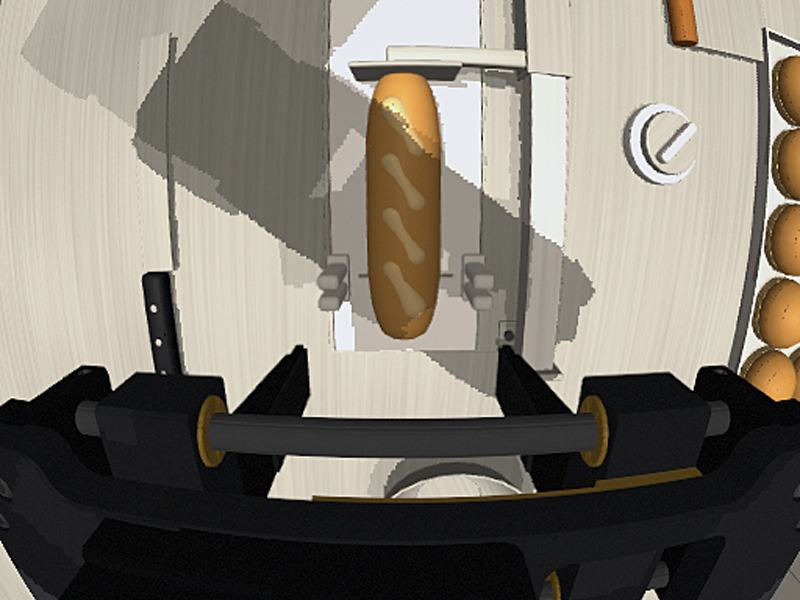

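The roll lies straight between the cheeks (roll mid u≈403, cheeks' mid u≈404). Its end, at v≈72, overlaps the paddle's face (v 64–80). I'll check the gap numerically, and check the button from above the sleeve.

```bash
python3 - <<'E'
from h import *
c=cam('wrist'); im=c['pixels']
Q=lambda x,y,z:onz(c,(x+.5)/1.5625-.5,(y+.5)/1.5625-.5,z,True)[:2].round(1)
print('face top',Q(350,64,71),Q(462,67,71),'face bottom',Q(354,80,25),Q(460,80,25))
print('roll end',Q(405,72,44),Q(405,72,50),'bed edges',Q(332,200,21),Q(481,200,21))
cv2.imwrite('pics/w8.png',cv2.resize(im[25:85,205:325,::-1],None,fx=6,fy=6,interpolation=cv2.INTER_CUBIC))
E
```

```text
face top [ 527.3 -141.7] [ 595.9 -139.9] face bottom [ 525.1 -142.4] [ 600.  -138.3]
roll end [ 561.  -139.5] [ 561.  -140.9] bed edges [ 512.8 -230.5] [ 620.9 -224.7]
```

View pics/w8.png

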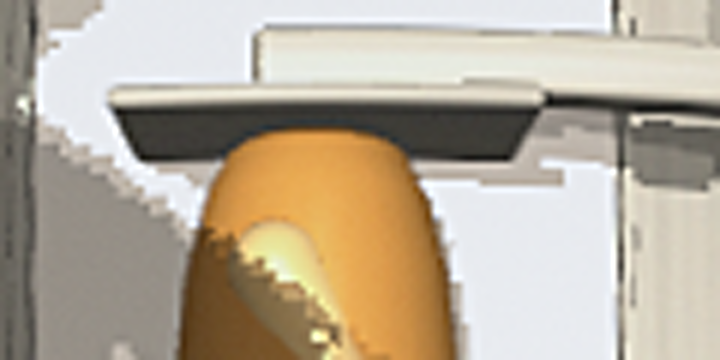

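```bash
python3 - <<'E'
from h import *
print(status.state()['t'],env.job_done())
E
```

```text
the job is handed in; nothing more can be done
21.15 None
```

I set the stop one hole further from the knife slot, laid the long roll against it on the bed, and handed the job in at about 21 s of the 58 s allowed.

- **Stop:** I pinched the sleeve at the button (it closed to 30 mm, so the button was flush) and slid the tube about 31 mm along the rail. Pulling further met firm resistance of about 10 N. After release, the wrist picture showed the button standing out again. The sleeve measured about 30–32 mm from where it started.
- **Roll:** I gripped the long roll at mid-length, carried it over and pushed it against the stop until I felt about 5–8 N. I then lowered it onto the bed and let go. The last pictures put its axis at 3.2°, against about 3.1° for the guide. Its end was within about 1 mm of the stop face, which looks like contact.
- **Centring disagreement:** the last wrist picture put the roll about 2 mm off the bed's middle, on the side away from the rail. Earlier estimates put it within about 1 mm. I left it, since the camera calibration is only good to about 2 mm.
- **Not rechecked:** I took no final picture of the button after pushing the roll against the stop. I also did not recheck the bystanders, but nothing touched them that I know of. The robot was clear of everything at hand-in.

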